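Clamp a two-piece frame set in the sanding vise

ROBOT

A 6-joint arm with a two-finger parallel gripper is mounted at the origin on the work surface. World frame = base frame: x ahead of the robot, y to its left, z up, the work surface at z = 0. Lengths are in mm, angles in degrees, forces in N, time in s.
With the tool pointing down it reaches from about 300 to 850 mm from the base axis. Payload 4.2 kg.
Tool frame: the origin (TCP) lies between the finger pads; the fingertips stand 19 mm ahead of it and the grasp point (between the pads) is the TCP (env.tips_ahead is the distance from the TCP to the fingertips, in mm); z points along the fingers, y is the direction in which the jaws open and shut (so a half turn about z gives the same grasp; the last joint's range is limited). The gripper opens to 91 mm and grips with 3 to 60 N. Pads are 32 mm wide; open, the fingers measure 118 mm over their backs; the gripper's body (76 mm by 178 mm) begins 60 mm behind the grasp point.
Start: joints at [72.651, 18.312, 89.639, -0, 72.044, -1.146], TCP at [160.453, 552.174, 232.976] pointing down, gripper open.
Joint ranges: [-177.97, 177.97], [-48.28, 115.42], [12.27, 149.76], [-77.06, 257.06], [2.81, 150.46], [-146.56, 146.56]. Speed limits (degrees/s): [147.25, 147.25, 180, 180, 180, 180].

INTERFACE

Orientations are given as [roll, pitch, yaw] about the fixed x, y, z axes, in that order (R = Rz(yaw) Ry(pitch) Rx(roll)).
In Python, from workcell import telemetry, viewer, job_done, env gives the robot as it stands. The module is installed in compiled form; this text tells all that it offers.
- The arm moves only by the shell command python3 -m jog 'ROWS' [FORCE]. ROWS is JSON, a list of rows, each a list of 3 entries, a list of its own where there are three numbers: the shift along the tool's x, y, z in cm, then the turn about the tool's z in degrees, then the opening, from 0 (shut) to 1 (fully open). A call has 1 to 10 rows; each row shifts and turns the pose as measured when the row begins, along the tool's axes as they then stand; what a row does not reach is not made up. A row lasts 1/8 s, in which the tool goes at most 62.5 mm and 10.7 degrees, less where a joint would pass 70% of its speed; a pose out of reach is approached as far as the arm can. A call is refused whole if a number of a shift passes 6.25 or a number of a turn 10.7, either way. A call with a gripper value outside its range is refused whole. The fingers move at their own pace and stop on an object; FORCE is the grip in N (left out, the last holds). Time passes only in rows, so rows that do not move let the fingers close. It gives the time, the measured TCP pose, the force and the opening at its end, in the units of the state.
- telemetry.state(): the state, without advancing time (a new reading comes with each control period).
- viewer.grab_frame(name): name is "scene" or "top" or "wrist"; returns a dict with "color" (480x640x3 uint8, red, green, blue), "K" (3x3 intrinsics, pixels), "rvec" (rotation vector, rad) and "tvec" (3), from world to camera coordinates, as OpenCV has them. Camera axes: x right, y down, z forward; pixel columns grow to the right and rows downward; lengths in mm; the calibration is good to about 2 mm. The wrist camera is an equidistant fisheye: a pixel r from the principal point sees the ray r / f radians off the axis. A picture is of the moment at which its call begins. There is no depth.
- job_done(): hands the job in, once; it reports no verdict.
The state is a dict: "time_s": time; "qpos": joint angles; "qvel": joint speeds; "effort": joint torques, N m; "ee_pos": TCP position; "ee_rot": TCP orientation; "force": force on the tool from outside, world axes, zero at the start; "torque": the same for the moment, N m; "gripper_width": finger opening in mm.
Only numpy, scipy, OpenCV 4.12 (cv2) and the standard library are available. Lean on these libraries where they do the work, as an engineer would, in place of code of your own. Each camera call takes 0.05 s, during which the arm holds its last target. There are 200 camera calls.

TASK

Load the small two-piece frame set into the vise for edge sanding: put the deep square frame over the vise's locating post, down flat on the vise bed, and then the slim square frame over the same post, flat on top of the deep one. Once both are home and released, turn the crank clockwise (seen from the handle end) until the moving jaw has both frames firmly clamped square against the fixed jaw with its sprung face plate clearly pushed in, then let go of the crank. Leave the other things on the bench where they are.

Things in the scene. Friction and masses are not known exactly. Their poses are not given: they have to be found in the camera images.
- vise: grey iron vise fixed to the bench, foot 130 x 225; screw and jaw travel along its own y (roughly the bench's y; yaw varies). Origin on the table under the locating post. Flat bed 90 wide, 65 above the table. Fixed jaw at +y: face is the plane y = +35.5. Moving jaw comes from -y. Both jaws 80 wide (x), tops 113 above the table. Crank at the -y end. Sides between jaws open.
- post_foot (a point): foot of the upright steel locating post: its centre, on the bed (65 above the table); axes are the vise's axes. The post is round, diameter 18, 60 tall above the bed, tapered over its last 5.
- deep_frame: the deep one of two small plain wooden square frames: outside 60 x 60, rails 14 wide, square opening 32 x 32, 36 thick, about 60 g. Lies flat; origin at the centre of its underside (in the middle of the opening), x and y along its sides, z up.
- slim_frame: the slim one of the two small wooden square frames: outside 60 x 60, rails 14 wide, square opening 32 x 32, 18 thick (half as thick as the deep one), about 35 g. Lies flat; origin at the centre of its underside, x and y along its sides, z up.
- crank_grip (a point): where to hold the crank's black round handgrip, on its axis: a sleeve of diameter 18, length 75, parallel to the vise's y, spinning freely on its pin (so this point's orientation means nothing). 46 from the crank arm, 33 from the grip's free end. It moves on a circle of radius 50 about crank_axis in the vise's x-z plane, 37 to 137 above the table; the space around is clear.
- crank_axis (a point): centre of the grip's circle: point of the screw's axis level with crank_grip, 210 from the post towards the vise's -y, 87 above the table; axes are the vise's axes.
- crank (a joint): crank angle (rad). 0: grip straight above the axis, jaws 110.5 apart; starts anywhere in 0 to 7. Grows clockwise seen from the handle end (looking along vise +y); grip is 50*sin(angle) along vise x, 50*cos(angle) up from crank_axis. A turn closes the jaw 24; a 60 wide work is met at 13.22, end stop at 14.79 (cannot crush the work). Takes 4 N at the grip, 7 N when clamping; stays where left.
- jaw_face (a joint): how far (m) the moving jaw's steel face plate is pushed back into the jaw against its springs: 0 when free, travel 0.008, 6 N per mm. With the frames clamped it reaches about 0.006 at the crank's end stop; over 0.002 is firm.
- sanding_block: cork hand-sanding block 70 x 110 x 38, a bystander; origin centre of underside
- mallet: rubber mallet 250 long lying on its side, a bystander; origin on the table under the middle of its length
- bench_brush: bench brush, wooden back 240 x 30, 44 tall, bristles down, a bystander; origin under its middle
- glue_bottle: white glue bottle, diameter 60, 160 tall, upright, a bystander; origin centre of underside
- big_frame: larger loose rectangular wooden frame 130 x 170 x 18, a bystander (not part of the set); origin centre of underside
- washer_tin: small aluminium bowl, diameter 80, 50 tall, a bystander; origin centre of underside
Not all that is in view belongs to the job. Leave any pink, purple or turquoise look-alike of the slim_frame alone.

How it is judged (in metres and radians):
On the way, in this order (a step that is already met when the one before it is completed fails the run):
1. the deep frame is over the post, flat on the bed, and released (z of deep_frame in the frame of post_foot between -0.003 and 0.003 m and horizontal distance between deep_frame and post_foot below 0.011 m and angle between deep_frame's own z axis and vertical below 0.06 rad and contact force between deep_frame and the fingers below 0.5 N), for 0.2 s.
2. the slim frame is over the post, flat on the deep frame, and released, with the jaw face still free (all of step 1 and z of slim_frame in the frame of post_foot between 0.033 and 0.039 m and horizontal distance between slim_frame and post_foot below 0.011 m and angle between slim_frame's own z axis and vertical below 0.06 rad and contact force between slim_frame and the fingers below 0.5 N and value of joint jaw_face below 0.001 m), for 0.2 s.
At the end, for the whole second after the job is handed in: Deep frame flat on the bed, slim frame flat on it (heights within 3 mm, tilt under 0.06 rad), over the post within 11 mm, square with the jaws within 0.06 rad, 3 mm or more from the post centre towards the fixed jaw, jaw face plate pushed in over 2 mm; both at rest and released (all of step 1 and z of slim_frame in the frame of post_foot between 0.033 and 0.039 m and horizontal distance between slim_frame and post_foot below 0.011 m and angle between slim_frame's own z axis and vertical below 0.06 rad and contact force between slim_frame and the fingers below 0.5 N and (angle between the x axis of deep_frame and the x axis of post_foot, either way round below 0.06 rad or angle between the x axis of deep_frame and the y axis of post_foot, either way round below 0.06 rad) and (angle between the x axis of slim_frame and the x axis of post_foot, either way round below 0.06 rad or angle between the x axis of slim_frame and the y axis of post_foot, either way round below 0.06 rad) and y of each of deep_frame, slim_frame in the frame of post_foot above 0.003 m and value of joint jaw_face above 0.002 m and linear speed of each of deep_frame, slim_frame below 0.02 m/s); the robot touches nothing.
It fails at once if a bystander on the bench is pushed away by more than 30 mm (distance of any of sanding_block, mallet, bench_brush, glue_bottle, big_frame, washer_tin from where it was at the start of the episode above 0.03 m).
It also fails if it takes over 72 s, if anything falls off the work surface, if the arm or the gripper's body presses on something with over 40 N, if the wrist force passes 120 N, or if a joint passes its speed limit or range.

## Working session

There is one attempt and no reset: what is moved stays moved. The work goes in short steps, Python scripts to look and compute and a shell command to move; the robot and the scene stay as the last step left them, time stands still between calls to the robot, and variables do not carry over. Pictures are saved under pics/ and viewed, about 8 in all and at most 12, crops included, and the job is handed in when it is done.

```bash
mkdir -p pics; cat > h.py <<'E'
import numpy as np, cv2
from workcell import telemetry, viewer, env
from scipy.spatial.transform import Rotation as R
def grab(n, save=None):
    f=viewer.grab_frame(n)
    if save: cv2.imwrite(f'pics/{save}.png', f['color'][:,:,::-1])
    np.savez(f'pics/{save or n}.npz', **{k:f[k] for k in ('color','K','rvec','tvec')}); return f
def ray(f,u,v,fish=False):
    K=f['K']; x=(u-K[0,2])/K[0,0]; y=(v-K[1,2])/K[1,1]
    if fish:
        r=np.hypot(x,y); d=np.array([x/r*np.sin(r),y/r*np.sin(r),np.cos(r)]) if r>0 else np.array([0,0,1.])
    else: d=np.array([x,y,1.])
    M=cv2.Rodrigues(np.array(f['rvec'],float).reshape(3,1))[0]; t=np.array(f['tvec']).ravel()
    return -M.T@t, M.T@d
def onz(f,u,v,z,fish=False):
    o,d=ray(f,u,v,fish); return o+d*(z-o[2])/d[2]
E
python3 - <<'E'
from h import *
import numpy as np
for n in('top','scene','wrist'):
    f=grab(n,n+'0'); print(n,f['K'].tolist(),ray(f,320,240,n=='wrist'))
s=telemetry.state(); print(s['ee_pos'],s['ee_rot'],s['time_s'],s['force'])
E
```

```text
top [[623.1919659305763, 0.0, 308.60018301088695], [0.0, 623.1919659305763, 220.18745440621825], [0.0, 0.0, 1.0]] (array([ 239.79125136,   23.11263686, 1610.48471852]), array([ 0.17393269, -0.0258308 , -0.98510179]))
scene [[472.4318967853193, 0.0, 327.02651101673507], [0.0, 472.4318967853193, 243.72883662566653], [0.0, 0.0, 1.0]] (array([1014.7510741 ,  392.78865389,  954.53016143]), array([-0.45511913, -0.36319327, -0.8131671 ]))
wrist [[371.64829954431775, 0.0, 317.3086415249743], [0.0, 371.64829954431775, 234.368135062728], [0.0, 0.0, 1.0]] (array([ 92.44822177, 572.19561544, 384.26670588]), array([ 0.26058003, -0.07035757, -0.96288517]))
[160.3642139  551.84117757 232.31489161] [-1.79925407e+02 -1.33018779e-04  1.63797229e+02] 0.15 [-0.30170293 -0.40994643 -0.75104409]
```

View pics/top0.png

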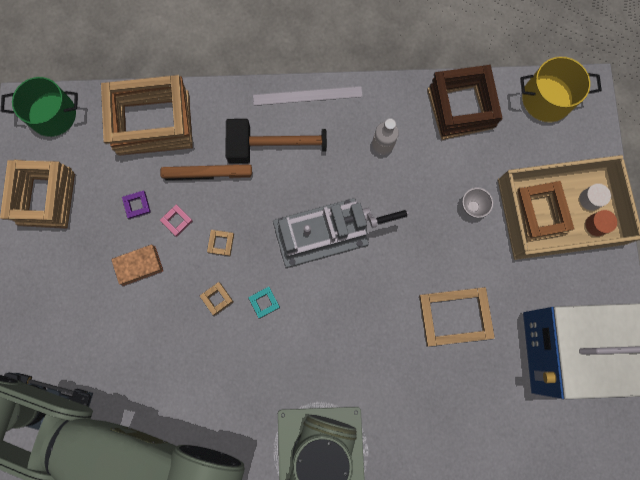

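View pics/scene0.png

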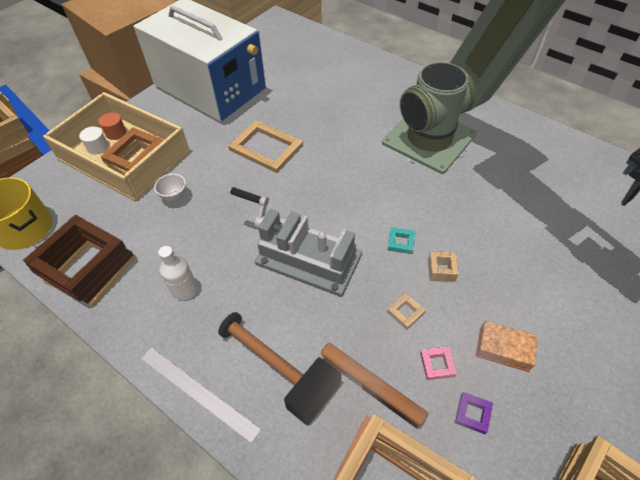

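Two wooden candidates: top (216,299)/scene (443,266), which looks thick, so the deep frame, and top (221,243)/scene (407,311), which looks thin, so the slim one. The pink, purple and turquoise frames are look-alikes. The vise is at top (325,235) with its crank to the right. I'll confirm with an enlarged crop and measure.

```bash
python3 - <<'E'
from h import *
t=np.load('pics/top0.npz'); s=np.load('pics/scene0.npz')
def crop(f,u0,v0,w,h,k): return cv2.resize(f['color'][v0:v0+h,u0:u0+w,::-1],None,fx=k,fy=k,interpolation=cv2.INTER_CUBIC)
a=crop(t,190,180,230,145,3.4); b=crop(s,225,180,240,160,3.25)
a=cv2.resize(a,(780,300*780//780*1)) if 0 else a
b=cv2.resize(b,(0,0),fx=.2,fy=.2) if 0 else b
cv2.imwrite('pics/c1.png',a); cv2.imwrite('pics/c2.png',b)
hsv=cv2.cvtColor(t['color'],cv2.COLOR_RGB2HSV)
m=cv2.inRange(hsv,(8,70,90),(25,255,255))
for nm,(u,v),z in(('deep',(216,299),36),('slim',(221,243),18)):
    mm=np.zeros_like(m); mm[v-22:v+22,u-22:u+22]=m[v-22:v+22,u-22:u+22]
    c=max(cv2.findContours(mm,cv2.RETR_EXTERNAL,cv2.CHAIN_APPROX_NONE)[0],key=cv2.contourArea)
    P=np.array([onz(t,*p,z)[:2] for p in c[:,0].astype(float)],np.float32)
    print(nm,cv2.minAreaRect(P),cv2.boundingRect(c))
E
```

```text
deep ((379.2117919921875, 250.12307739257812), (60.41387176513672, 60.040435791015625), 34.095027923583984) (200, 282, 32, 33)
slim ((524.0150146484375, 240.4492645263672), (61.06474685668945, 59.917938232421875), 79.70401000976562) (207, 230, 26, 26)
```

View pics/c1.png

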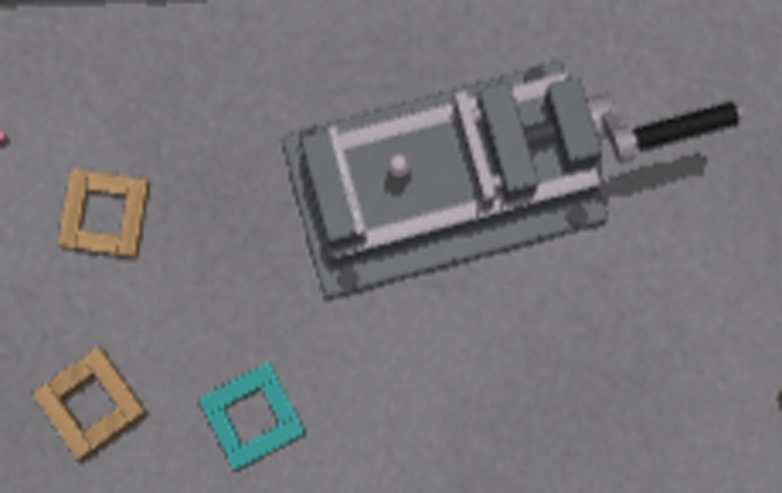

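View pics/c2.png

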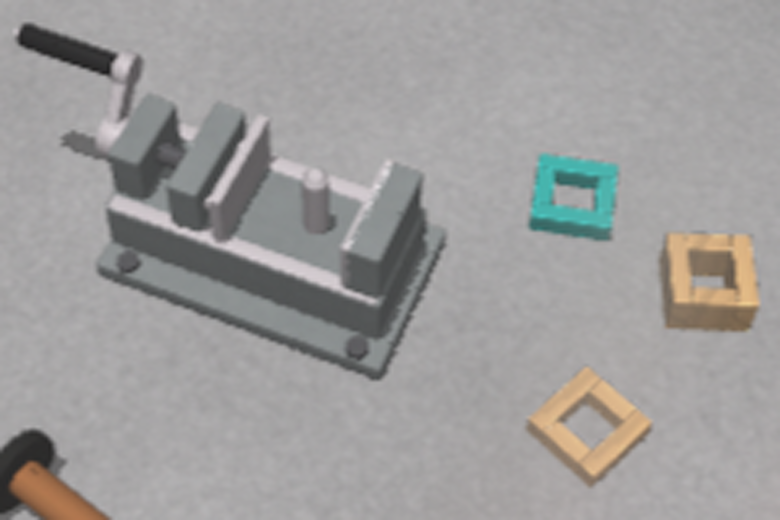

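Crops confirm it: the deep (thick) frame is lower right in the scene view, the slim one at bottom centre; no other wooden candidates. Post tip is at crop1 (400,163); grip runs (637,140)–(738,112).

```bash
cat > tri.py <<'E'
from h import *
def tri(o1,d1,o2,d2):
    A=np.stack([d1,-d2],1); x=np.linalg.lstsq(A,o2-o1,rcond=None)[0]
    p,q=o1+d1*x[0],o2+d2*x[1]; return (p+q)/2,np.linalg.norm(p-q)
E
python3 - <<'E'
from tri import *
t=np.load('pics/top0.npz'); s=np.load('pics/scene0.npz')
T=lambda a,b:(190+(a+.5)/3.4-.5,180+(b+.5)/3.4-.5); S=lambda a,b:(225+(a+.5)/3.25-.5,180+(b+.5)/3.25-.5)
P=onz(t,*T(400,163),125); print('post top',P, onz(s,*S(316,175),125), tri(*ray(t,*T(400,163)),*ray(s,*S(316,175))))
for z in(8,15):
  c=[onz(t,*T(*p),z)[:2] for p in((283,135),(325,298),(607,220),(562,65))]
  for i,j in((1,2),(0,3)): d=c[i]-c[j]; print(z,np.linalg.norm(d),np.degrees(np.arctan2(d[1],d[0])))
  d=c[0]-c[1];print(np.linalg.norm(d),np.degrees(np.arctan2(d[1],d[0])), np.mean(c,0))
a=tri(*ray(t,*T(637,140)),*ray(s,*S(115,66))); b=tri(*ray(t,*T(738,112)),*ray(s,*S(22,33))); print(a,b)
# black mask of grip in top
for f,n in((t,'t'),(s,'s')):
  g=f['color'].max(2); m=(g<45).astype(np.uint8); 
  k,l,st,ce=cv2.connectedComponentsWithStats(m); print(n,[(st[i].tolist(),ce[i].round(1).tolist()) for i in range(1,k) if 60<st[i][4]<600])
E
```

```text
post top [533.72622916  13.83869869 125.        ] [534.16946161  14.97888684 125.        ] (array([533.73443481,  14.16021558, 123.96165382]), np.float64(0.7612322956628851))
8 223.97688922201024 103.60318033550027
8 223.61234399649408 102.45620718812462
131.07197663815074 12.794060981199326 [543.35570797 -20.78396244]
15 222.99850970522658 103.60318033550026
15 222.63555689213663 102.45620718812465
130.49942588252338 12.794060981199326 [542.02967274 -20.5922126 ]
(array([ 544.22332981, -156.03552048,  126.43983054]), np.float64(0.5098592501410898)) (array([ 561.820538  , -229.30124816,  127.75962513]), np.float64(0.8787564651394499))
t [([521, 75, 14, 20, 85], [525.6, 85.7]), ([590, 74, 11, 19, 70], [596.5, 82.7]), ([1, 93, 13, 20, 81], [5.2, 103.0]), ([63, 92, 15, 21, 118], [71.1, 103.1]), ([322, 129, 4, 22, 84], [323.6, 139.7]), ([165, 177, 49, 3, 103], [189.4, 178.2]), ([377, 210, 30, 14, 181], [391.6, 216.5]), ([542, 327, 10, 24, 169], [546.2, 338.5]), ([0, 373, 30, 12, 190], [13.5, 378.0]), ([58, 389, 35, 18, 291], [78.8, 396.6]), ([26, 411, 20, 15, 112], [36.7, 418.4]), ([45, 
[... 232 characters left out ...]
 ([563, 10, 29, 15, 218], [577.1, 17.3]), ([452, 15, 22, 13, 128], [462.3, 20.7]), ([608, 25, 32, 16, 237], [623.3, 32.4]), ([576, 38, 29, 15, 198], [590.1, 44.9]), ([547, 49, 26, 15, 162], [559.8, 56.1]), ([621, 53, 19, 13, 141], [630.7, 59.1]), ([223, 59, 14, 18, 154], [229.7, 67.2]), ([589, 65, 28, 14, 179], [602.2, 71.5]), ([417, 129, 39, 10, 75], [435.1, 135.5]), ([629, 156, 11, 26, 143], [635.2, 169.0]), ([623, 185, 17, 20, 72], [632.7, 194.2]), ([10, 210, 27, 21, 93], [25.3, 221.8]), ([39, 226, 43, 40, 555], [60.0, 246.3]), ([55, 239, 31, 30, 140], [69.4, 253.7]), ([72, 258, 34, 38, 265], [87.6, 279.0]), ([78, 274, 26, 26, 96], [89.6, 287.8]), ([223, 317, 18, 20, 88], [229.7, 326.3])]
```

```bash
cat > to.py <<'E'
import sys
from h import *
# usage: to.py x y z psi -> remaining in tool axes (cm), turn
x,y,z,psi=map(float,sys.argv[1:5]); s=telemetry.state(); p=np.array(s['ee_pos']); M=R.from_euler('xyz',s['ee_rot'],degrees=True).as_matrix()
print('pos',p.round(1),'rot',np.round(s['ee_rot'],1),'w',round(s['gripper_width'],1),'F',np.round(s['force'],1),'t',s['time_s'])
print('shift cm',(M.T@(np.array([x,y,z])-p)/10).round(2),'turn',round((s['ee_rot'][2]-psi+180)%360-180,1))
E
python3 -m jog '[[[0,0,0],9.9,1],[[0,0,0],9.9,1],[[0,0,0],9.9,1],[[0,0,0],9.9,1]]' 15; python3 to.py 379 250 120 124
```

```text
time_s: 0.65
ee_pos: [160.1, 551.0, 230.7]
ee_rot: [-179.8, 0.2, 122.9]
force: [-0.4, 0.7, 0.1]
gripper_width: 91.3
pos [160.1 551.  230.7] rot [-179.8    0.2  122.9] w 91.3 F [-0.4  0.7  0.1] t 0.65
shift cm [-37.13   2.06  11.18] turn -1.1
```

```bash
python3 -m jog '[[[-5.3,0.3,1.5],-1.1,1],[[-5.3,0.3,1.5],0,1],[[-5.3,0.3,1.5],0,1],[[-5.3,0.3,1.5],0,1],[[-5.3,0.3,1.5],0,1],[[-5.3,0.3,1.5],0,1],[[-5.3,0.3,1.5],0,1],[[0,0,0],0,1]]'; python3 to.py 379 250 120 124; python3 - <<'E'
from h import *
f=grab('wrist','w1')
M=cv2.Rodrigues(np.array(f['rvec'],float).reshape(3,1))[0]; t=np.array(f['tvec']).ravel()
hsv=cv2.cvtColor(f['color'],cv2.COLOR_RGB2HSV); m=cv2.inRange(hsv,(8,70,90),(25,255,255))
for c in cv2.findContours(m,cv2.RETR_EXTERNAL,cv2.CHAIN_APPROX_NONE)[0]:
    if cv2.contourArea(c)>300:
        P=np.array([onz(f,*p,36,True)[:2] for p in c[:,0].astype(float)],np.float32); print(cv2.boundingRect(c),cv2.minAreaRect(P))
E
```

```text
time_s: 1.65
ee_pos: [390.2, 246.7, 122.0]
ee_rot: [-179.9, 0.1, 124.1]
force: [-0.1, 0.4, 0.4]
gripper_width: 91.2
pos [390.2 246.7 122. ] rot [-1.799e+02  1.000e-01  1.241e+02] w 91.2 F [-0.1  0.4  0.4] t 1.65
shift cm [ 0.9  -0.74  0.2 ] turn 0.1
(300, 343, 282, 42) ((544.0848999023438, 224.93377685546875), (256.7101135253906, 19.52741050720215), 34.24089431762695)
(493, 287, 28, 57) ((547.7506103515625, 282.7065124511719), (24.23849105834961, 54.115570068359375), 47.32672119140625)
(115, 287, 27, 57) ((298.86297607421875, 113.75120544433594), (23.542877197265625, 54.39068603515625), 20.802465438842773)
(262, 184, 92, 93) ((379.7592468261719, 252.24099731445312), (59.95034408569336, 63.43661117553711), 34.256465911865234)
(493, 3, 116, 163) ((467.5750732421875, 448.2886657714844), (87.03706359863281, 115.6563720703125), 18.52680206298828)
```

View pics/w1.png

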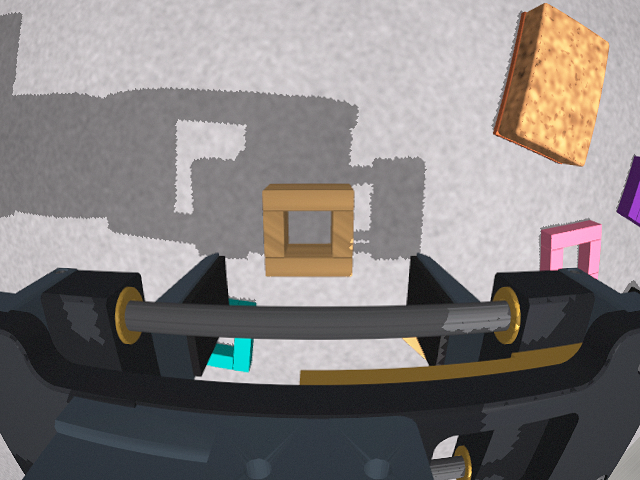

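The deep frame is in view at pixels (262–354, 184–277), square with the fingers. Descend and grip.

```bash
python3 -m jog '[[[0.9,-0.72,0],0,1],[[0.1,-0.1,3],0,1],[[0,0,3],0,1],[[0,0,3],0,1],[[0,0,0.8],0,1],[[0,0,0],0,1]]'; python3 to.py 379.5 250.5 26 124.2
```

```text
time_s: 2.45
ee_pos: [371.9, 260.3, 25.5]
ee_rot: [179.7, -0.0, 124.9]
force: [-0.5, -0.7, -0.1]
gripper_width: 90.8
pos [371.9 260.3  25.5] rot [179.7  -0.  124.9] w 90.8 F [-0.5 -0.7 -0.1] t 2.45
shift cm [-1.24  0.06 -0.05] turn 0.7
```

```bash
python3 -m jog '[[[-1.1,0.05,0],0.6,1],[[0,0,0],0,1],[[0,0,0],0,1]]'; python3 to.py 379.5 250.5 26 124.2
```

```text
time_s: 2.82
ee_pos: [380.4, 252.4, 28.0]
ee_rot: [179.4, -0.0, 124.3]
force: [-0.2, -0.4, 0.1]
gripper_width: 91.3
pos [380.4 252.4  28. ] rot [179.4  -0.  124.3] w 91.3 F [-0.2 -0.4  0.1] t 2.825
shift cm [-0.11 -0.18  0.2 ] turn 0.1
```

```bash
python3 -m jog '[[[-0.1,-0.1,0.2],0,0],[[0,0,0],0,0],[[0,0,0],0,0],[[0,0,0],0,0],[[0,0,0],0,0],[[0,0,0],0,0]]' 20; python3 to.py 379.5 250.5 26 124.2
python3 -m jog '[[[0,0,-3],0,0],[[0,0,-5],0,0],[[0,0,-5],0,0],[[0,0,-3],7,0],[[0,0,0],7,0],[[0,0,0],7,0],[[0,0,0],0,0]]'; python3 to.py 534 14.3 180 103.1
```

```text
time_s: 3.58
ee_pos: [380.4, 250.8, 26.3]
ee_rot: [179.4, -0.0, 124.3]
force: [0.7, -0.5, 1.0]
gripper_width: 60.0
pos [380.4 250.8  26.3] rot [179.4  -0.  124.3] w 60.0 F [ 0.7 -0.5  1. ] t 3.575
shift cm [ 0.02 -0.09  0.03] turn 0.1
time_s: 4.45
ee_pos: [378.1, 249.5, 190.9]
ee_rot: [179.5, -0.3, 102.7]
force: [0.0, 0.8, -0.7]
gripper_width: 60.0
pos [378.1 249.5 190.9] rot [179.5  -0.3 102.7] w 60.0 F [ 0.   0.8 -0.7] t 4.45
shift cm [-26.38  10.03   1.05] turn -0.4
```

```bash
python3 -m jog '[[[-5,1.9,0.2],-0.4,0],[[-5,1.9,0.2],0,0],[[-5,1.9,0.2],0,0],[[-5,1.9,0.2],0,0],[[-4.5,1.7,0.2],0,0],[[0,0,0],0,0],[[0,0,0],0,0]]'; python3 to.py 534 14.3 165 103.1
```

```text
time_s: 5.32
ee_pos: [528.5, 27.7, 177.4]
ee_rot: [179.7, -0.4, 104.2]
force: [-1.3, 0.6, -1.4]
gripper_width: 60.2
pos [528.5  27.7 177.4] rot [179.7  -0.4 104.2] w 60.2 F [-1.3  0.6 -1.4] t 5.325
shift cm [-1.44  0.2   1.23] turn 1.1
```

```bash
python3 -m jog '[[[-1.4,0.2,0.6],1,0],[[0,0,0],0,0],[[0,0,0],0,0]]'; python3 to.py 534 14.3 165 103.1; python3 - <<'E'
from h import *
f=grab('scene','s1'); c=f['color'][150:330,220:430,::-1]
g=grab('top','t1'); d=g['color'][165:275,260:400,::-1]
w=grab('wrist','w2')['color'][:,:,::-1]
cv2.imwrite('pics/c3.png',np.hstack([cv2.resize(c,(466,400),interpolation=2),cv2.resize(d,(330,400) ,interpolation=2)]))
E
```

```text
time_s: 5.7
ee_pos: [532.8, 16.0, 170.8]
ee_rot: [179.8, -0.4, 103.3]
force: [-0.1, -0.4, 0.2]
gripper_width: 59.9
pos [532.8  16.  170.8] rot [179.8  -0.4 103.3] w 59.9 F [-0.1 -0.4  0.2] t 5.7
shift cm [-0.2   0.08  0.58] turn 0.2
```

View pics/w2.png

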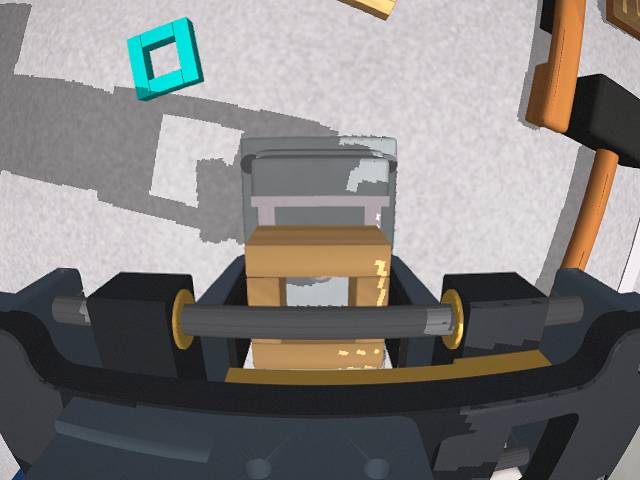

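The opening spans x 285–350 and the post tip shows at (318,279): laterally centred. Lowering over the post.

```bash
python3 -m jog '[[[-0.2,0.1,0.5],0.2,0],[[0,0,1],0,0],[[0,0,1],0,0],[[0,0,0.5],0,0],[[0,0,0],0,0]]'; python3 to.py 534 14.3 92 103.1
```

```text
time_s: 6.48
ee_pos: [534.0, 14.6, 138.2]
ee_rot: [179.8, -0.4, 103.2]
force: [0.3, -0.1, -0.1]
gripper_width: 60.1
pos [534.   14.6 138.2] rot [179.8  -0.4 103.2] w 60.1 F [ 0.3 -0.1 -0.1] t 6.475
shift cm [-0.07 -0.02  4.62] turn 0.1
```

```bash
python3 -m jog '[[[0,0,1],0,0],[[0,0,1],0,0],[[0,0,1],0,0],[[0,0,0.7],0,0],[[0,0,0.3],0,0],[[0,0,0],0,0]]'; python3 to.py 534 14.3 91 103.1
```

```text
time_s: 7.22
ee_pos: [534.2, 15.0, 95.3]
ee_rot: [179.8, -0.4, 103.2]
force: [-0.1, -0.1, -1.4]
gripper_width: 60.1
pos [534.2  15.   95.3] rot [179.8  -0.4 103.2] w 60.1 F [-0.1 -0.1 -1.4] t 7.225
shift cm [-0.06 -0.03  0.43] turn 0.1
```

```bash
python3 -m jog '[[[0,0,0.2],0,0],[[0,0,0.2],0,0],[[0,0,0],0,0]]'; python3 to.py 534 14.3 91 103.1
```

```text
time_s: 7.6
ee_pos: [534.8, 15.0, 91.8]
ee_rot: [179.7, -0.4, 103.2]
force: [0.6, 0.3, -0.4]
gripper_width: 60.0
pos [534.8  15.   91.8] rot [179.7  -0.4 103.2] w 60.0 F [ 0.6  0.3 -0.4] t 7.6
shift cm [-0.05 -0.09  0.08] turn 0.1
```

```bash
python3 -m jog '[[[0,0,0.1],0,0],[[0,0,0],0,0.6],[[0,0,0],0,0.9],[[0,0,0],0,0.95],[[0,0,0],0,0.95],[[0,0,-1],0,0.95],[[0,0,-4],0,1],[[0,0,-5],0,1],[[0,0,0],0,1]]'; python3 to.py 524 240.4 140 79.7
```

```text
time_s: 8.72
ee_pos: [535.0, 14.2, 195.8]
ee_rot: [179.6, -0.4, 103.2]
force: [0.0, 0.1, -0.3]
gripper_width: 91.1
pos [535.   14.2 195.8] rot [179.6  -0.4 103.2] w 91.1 F [ 0.   0.1 -0.3] t 8.725
shift cm [22.24  4.04  5.76] turn 23.5
```

```bash
python3 -m jog '[[[5,0.9,0],0,1],[[5,0.9,0],0,1],[[5,0.9,0],0,1],[[4.5,0.8,0],0,1],[[0,0,2],7.5,1],[[0,0,1],7.5,1],[[0,0,0],7.5,1],[[0,0,0],0,1],[[0,0,0],0,1]]'; python3 to.py 524 240.4 110 79.7; python3 - <<'E'
from h import *
t=grab('top','t2'); hsv=cv2.cvtColor(t['color'],cv2.COLOR_RGB2HSV); m=cv2.inRange(hsv,(8,70,90),(25,255,255))
for n,f in(('top',t),('wrist',grab('wrist','w3'))):
  m=cv2.inRange(cv2.cvtColor(f['color'],cv2.COLOR_RGB2HSV),(8,70,90),(25,255,255))
  for c in cv2.findContours(m,cv2.RETR_EXTERNAL,cv2.CHAIN_APPROX_NONE)[0]:
    if cv2.contourArea(c)>250:
      P=np.array([onz(f,*p,101 if n=='top' else 18,n=='wrist')[:2] for p in c[:,0].astype(float)],np.float32); r=cv2.minAreaRect(P)
      if max(r[1])<75: print(n,cv2.boundingRect(c),r)
E
```

```text
time_s: 9.85
ee_pos: [521.8, 217.6, 162.7]
ee_rot: [-179.9, -0.3, 80.1]
force: [-0.7, -0.8, 0.4]
gripper_width: 91.1
pos [521.8 217.6 162.7] rot [-179.9   -0.3   80.1] w 91.1 F [-0.7 -0.8  0.4] t 9.85
shift cm [ 2.26 -0.16  5.28] turn 0.4
top (293, 216, 29, 28) ((533.5315551757812, 15.64796257019043), (59.67897415161133, 59.499351501464844), 12.4985990524292)
wrist (494, 287, 27, 57) ((691.3165893554688, 97.66650390625), (30.051271438598633, 66.87239074707031), 1.4126451015472412)
wrist (115, 287, 27, 57) ((322.0537414550781, 162.09140014648438), (67.43475341796875, 29.317577362060547), 66.87722778320312)
wrist (588, 250, 22, 35) ((808.8482055664062, 122.60342407226562), (40.24677658081055, 30.420543670654297), 88.46067810058594)
wrist (280, 162, 76, 74) ((526.5826416015625, 241.15106201171875), (60.22854232788086, 60.00852966308594), 79.76892852783203)
```

View pics/w3.png

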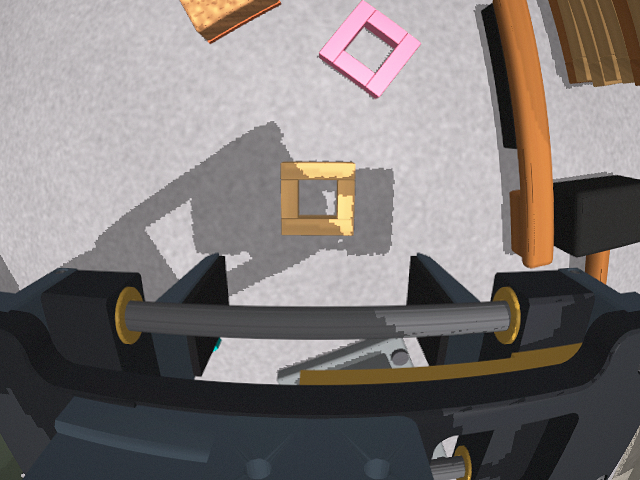

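The deep frame is seated (top view: 59.7 mm at z=101, within ~2 mm of the post). The slim frame is at wrist pixels (280–356, 162–236). Going to it.

```bash
python3 -m jog '[[[2.1,-0.3,2],0.3,1],[[0,0,2],0,1],[[0,0,2],0,1],[[0,0,2],0,1],[[0,0,2],0,1],[[0,0,0],0,1],[[0,0,0],0,1]]'; python3 to.py 525.3 241 23 79.7
```

```text
time_s: 10.82
ee_pos: [525.0, 240.2, 62.9]
ee_rot: [179.8, -0.5, 80.0]
force: [0.0, -0.1, 0.4]
gripper_width: 91.1
pos [525.  240.2  62.9] rot [179.8  -0.5  80. ] w 91.1 F [ 0.  -0.1  0.4] t 10.825
shift cm [0.05 0.   3.99] turn 0.3
```

```bash
python3 -m jog '[[[0.05,0,1.5],0.3,1],[[0,0,1.3],0,1],[[0,0,0.9],0,1],[[0,0,0],0,1],[[0,0,0],0,1]]'; python3 to.py 525.3 241 22 79.7
```

```text
time_s: 11.45
ee_pos: [526.1, 241.4, 24.7]
ee_rot: [179.7, -0.6, 79.7]
force: [-0.2, 0.1, 0.0]
gripper_width: 91.3
pos [526.1 241.4  24.7] rot [179.7  -0.6  79.7] w 91.3 F [-0.2  0.1  0. ] t 11.45
shift cm [-0.05 -0.08  0.26] turn -0.0
```

```bash
python3 -m jog '[[[0,-0.1,0.25],0,1],[[0,0,0],0,0],[[0,0,0],0,0],[[0,0,0],0,0],[[0,0,0],0,0],[[0,0,0],0,0],[[0,0,0],0,0]]' 20; python3 to.py 525.3 241 22 79.7
python3 -m jog '[[[0,0,-3],0,0],[[0,0,-5],0,0],[[0,0,-5],0,0],[[0,0,-4],-7.8,0],[[0,0,0],-7.8,0],[[0,0,0],-7.8,0],[[0,0,0],0,0]]'; python3 to.py 534 14.3 190 103.1
```

```text
time_s: 12.32
ee_pos: [525.7, 241.8, 22.9]
ee_rot: [179.6, -0.6, 79.7]
force: [-0.7, -1.3, -0.7]
gripper_width: 59.8
pos [525.7 241.8  22.9] rot [179.6  -0.6  79.7] w 59.8 F [-0.7 -1.3 -0.7] t 12.325
shift cm [-0.09 -0.02  0.09] turn -0.0
time_s: 13.2
ee_pos: [523.9, 240.1, 198.5]
ee_rot: [179.4, -0.4, 103.8]
force: [-0.6, -0.2, -0.7]
gripper_width: 60.3
pos [523.9 240.1 198.5] rot [179.4  -0.4 103.8] w 60.3 F [-0.6 -0.2 -0.7] t 13.2
shift cm [-22.17  -4.39   0.65] turn 0.7
```

```bash
python3 -m jog '[[[-5,-1,0],0.7,0],[[-5,-1,0],0,0],[[-5,-1,0],0,0],[[-4,-0.8,0.3],0,0],[[-1.5,-0.3,0],0,0],[[0,0,0],0,0],[[0,0,0],0,0]]'; python3 to.py 534.2 14.6 175 103.1
```

```text
time_s: 14.08
ee_pos: [530.1, 27.7, 191.7]
ee_rot: [179.5, -0.5, 102.4]
force: [0.0, 1.0, -1.3]
gripper_width: 59.8
pos [530.1  27.7 191.7] rot [179.5  -0.5 102.4] w 59.8 F [ 0.   1.  -1.3] t 14.075
shift cm [-1.38  0.11  1.66] turn -0.7
```

```bash
python3 -m jog '[[[-1.3,0.1,0.5],-0.7,0],[[0,0,0.5],0,0],[[0,0,0.5],0,0],[[0,0,0],0,0],[[0,0,0],0,0]]'; python3 to.py 534.2 14.6 127 103.1
```

```text
time_s: 14.7
ee_pos: [534.2, 17.3, 175.1]
ee_rot: [179.6, -0.6, 103.3]
force: [-1.3, 0.8, -0.2]
gripper_width: 60.0
pos [534.2  17.3 175.1] rot [179.6  -0.6 103.3] w 60.0 F [-1.3  0.8 -0.2] t 14.7
shift cm [-0.31 -0.1   4.8 ] turn 0.2
```

```bash
python3 -m jog '[[[-0.3,-0.1,0.5],0.2,0],[[0,0,1],0,0],[[0,0,1],0,0],[[0,0,1],0,0],[[0,0,0.6],0,0],[[0,0,0],0,0],[[0,0,0],0,0]]'; python3 to.py 534.2 14.6 124 103.1
```

```text
time_s: 15.58
ee_pos: [533.9, 14.5, 130.7]
ee_rot: [179.6, -0.6, 103.1]
force: [0.7, 0.0, 0.5]
gripper_width: 59.7
pos [533.9  14.5 130.7] rot [179.6  -0.6 103.1] w 59.7 F [0.7 0.  0.5] t 15.575
shift cm [-0.    0.03  0.67] turn -0.0
```

```bash
python3 -m jog '[[[0,0,0.4],0,0],[[0,0,0.2],0,0],[[0,0,0],0,0]]'; python3 to.py 534.2 14.6 123.9 103.1
```

```text
time_s: 15.95
ee_pos: [534.4, 14.6, 125.0]
ee_rot: [179.5, -0.6, 103.1]
force: [0.5, 0.2, -0.0]
gripper_width: 59.7
pos [534.4  14.6 125. ] rot [179.5  -0.6 103.1] w 59.7 F [ 0.5  0.2 -0. ] t 15.95
shift cm [ 0.   -0.02  0.11] turn 0.0
```

```bash
python3 -m jog '[[[0,0,0.1],0,0],[[0,0,0],0,0.6],[[0,0,0],0,0.9],[[0,0,0],0,0.95],[[0,0,0],0,0.95],[[0,0,-1],0,0.95],[[0,0,-4],0,1],[[0,0,-4],0,1],[[0,0,0],0,1]]'; python3 -m jog '[[[5,0,0],0,1],[[5,0,0],0,1],[[4,0,0],0,1],[[0,0,0],0,1],[[0,0,0],0,1]]'; python3 to.py 552 -190 200 103; python3 - <<'E'
from tri import *
t=grab('top','t3'); s=grab('scene','s3')
m=cv2.inRange(cv2.cvtColor(t['color'],cv2.COLOR_RGB2HSV),(8,70,90),(25,255,255))
for c in cv2.findContours(m,cv2.RETR_EXTERNAL,cv2.CHAIN_APPROX_NONE)[0]:
    x,y,w,h=cv2.boundingRect(c)
    if cv2.contourArea(c)>250 and 270<x<340: print(cv2.boundingRect(c),cv2.minAreaRect(np.array([onz(t,*p,119)[:2] for p in c[:,0].astype(float)],np.float32)))
def ends(f,box):
    x,y,w,h=box; m=(f['color'].max(2)<70).astype(np.uint8); mm=np.zeros_like(m); mm[y:y+h,x:x+w]=m[y:y+h,x:x+w]
    k,l,st,ce=cv2.connectedComponentsWithStats(mm); i=1+st[1:,4].argmax(); vu=np.argwhere(l==i)[:,::-1].astype(float)
    c=vu.mean(0); d=np.linalg.svd(vu-c,full_matrices=False)[2][0]; q=(vu-c)@d; return sorted([tuple(c+d*q.min()),tuple(c+d*q.max())])
a=ends(t,(370,200,50,35)); b=ends(s,(222,180,50,40)); print(a,b)
for p,q in((a[0],b[1]),(a[1],b[0])): print(tri(*ray(t,*p),*ray(s,*q)))
cv2.imwrite('pics/c4.png',cv2.resize(s['color'][170:300,215:400,::-1],None,fx=4,fy=4,interpolation=2))
E
```

```text
time_s: 17.08
ee_pos: [534.3, 13.5, 218.6]
ee_rot: [179.4, -0.5, 103.1]
force: [-0.5, -0.3, -1.0]
gripper_width: 91.1
time_s: 17.7
ee_pos: [500.9, 152.2, 218.6]
ee_rot: [179.6, -0.5, 103.0]
force: [-0.1, 0.5, -0.5]
gripper_width: 91.2
pos [500.9 152.2 218.6] rot [179.6  -0.5 103. ] w 91.2 F [-0.1  0.5 -0.5] t 17.7
shift cm [-34.5   -2.72   1.55] turn -0.0
(293, 214, 29, 30) ((533.0082397460938, 15.108200073242188), (59.34351348876953, 61.395755767822266), 13.171257972717285)
[(np.float64(376.7079159400234), np.float64(220.59980099983804)), (np.float64(405.9046021711455), np.float64(212.64965420777202))] [(np.float64(230.9306852661002), np.float64(190.19847226271335)), (np.float64(258.7308127609823), np.float64(199.9074281306251))]
(array([ 545.61327218, -156.57314755,  127.16960252]), np.float64(2.654718905536721))
(array([ 562.62753899, -228.43005661,  127.39779148]), np.float64(1.6595721891952055))
```

View pics/c4.png

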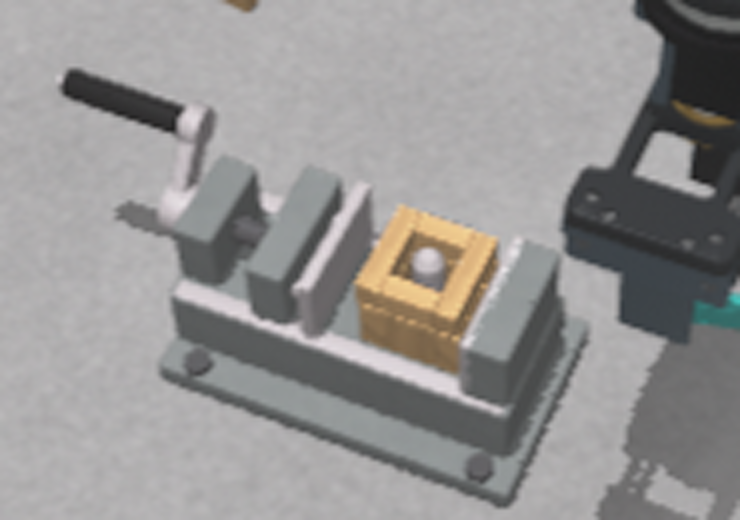

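Both frames are stacked over the post (crop: 360–495 × 205–370). The crank points up-left, at about 5.69 rad. Moving over the grip.

```bash
python3 -m jog '[[[-5,-0.3,0.2],0,1],[[-5,-0.3,0.2],0,1],[[-5,-0.3,0.2],0,1],[[-5,-0.3,0.2],0,1],[[-5,-0.3,0.2],0,1],[[-5,-0.3,0.2],0,1],[[-2,-0.2,0.2],0,1],[[0,0,0],0,1],[[0,0,0],0,1]]'; python3 to.py 556 -203 127 103
```

```text
time_s: 18.92
ee_pos: [552.9, -181.2, 200.3]
ee_rot: [179.5, -0.6, 102.3]
force: [0.1, -0.3, 0.2]
gripper_width: 91.6
pos [ 552.9 -181.2  200.3] rot [179.5  -0.6 102.3] w 91.6 F [ 0.1 -0.3  0.2] t 18.925
shift cm [-2.26 -0.23  7.31] turn -0.7
```

```bash
python3 -m jog '[[[-2.2,-0.2,0.5],-0.7,1],[[0,0,1.5],0,1],[[0,0,1.5],0,1],[[0,0,1.5],0,1],[[0,0,1.3],0,1],[[0,0,0],0,1],[[0,0,0],0,1]]'; python3 to.py 556 -203 127 103;python3 - <<'E'
from h import *
grab('wrist','w4')
E
```

```text
time_s: 19.8
ee_pos: [555.4, -195.0, 133.1]
ee_rot: [179.6, -0.8, 103.4]
force: [-0.3, -0.2, 0.7]
gripper_width: 91.5
pos [ 555.4 -195.   133.1] rot [179.6  -0.8 103.4] w 91.5 F [-0.3 -0.2  0.7] t 19.8
shift cm [-0.8  -0.13  0.6 ] turn 0.4
```

View pics/w4.png

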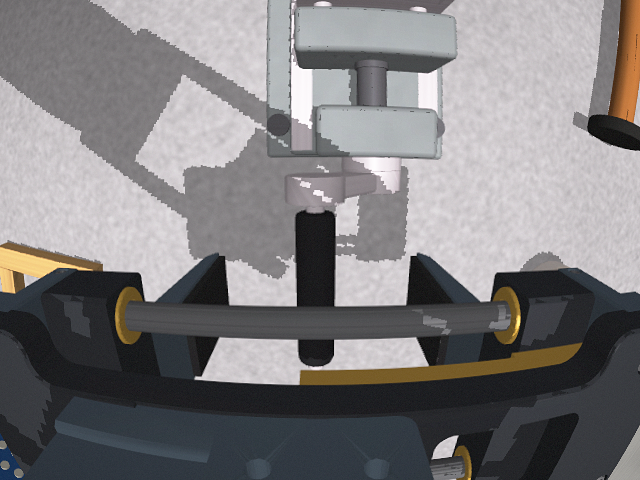

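The grip lies midway between the fingers (x≈315, y 210–365). Closing on it.

```bash
python3 -m jog '[[[-0.7,0,0.5],0.4,1],[[0,0,0],0,0.3],[[0,0,0],0,0.1],[[0,0,0],0,0],[[0,0,0],0,0],[[0,0,0],0,0],[[0,0,0],0,0],[[0,0,0],0,0],[[0,0,0],0,0]]' 30; cat > crank.py <<'E'
from h import *
s=telemetry.state(); p=np.array(s['ee_pos']); M=R.from_euler('xyz',s['ee_rot'],degrees=True).as_matrix()
C=np.array([582.1,-196.3,87]); X=np.array([.975,.223,0]); Y=np.array([-.223,.975,0])
d=p-C; sx,sz=d@X,d[2]; a=np.arctan2(sx,sz); r=np.hypot(sx,sz)
print('p',p.round(1),'rot',np.round(s['ee_rot'],1),'w',round(s['gripper_width'],1),'F',np.round(s['force'],1),'t',s['time_s'])
print('angle deg',round(np.degrees(a)%360,1),'r',round(r,1),'along y',round(d@Y,1))
import sys
st=float(sys.argv[1]) if len(sys.argv)>1 else 15
# radial fix in first row
for k in range(10):
    b=a+np.radians(st)*(k+1); c=a+np.radians(st)*k
    R0=50 if k else r; v=X*(50*np.sin(b)-R0*np.sin(c))+np.array([0,0,1])*(50*np.cos(b)-R0*np.cos(c))
    print((M.T@v/10).round(2).tolist())
E
python3 crank.py
```

```text
time_s: 20.98
ee_pos: [556.7, -203.1, 129.0]
ee_rot: [179.6, -0.7, 103.0]
force: [-3.8, -0.9, 0.8]
gripper_width: 17.4
p [ 556.7 -203.1  129. ] rot [179.6  -0.7 103. ] w 17.4 F [-3.8 -0.9  0.8] t 20.975
angle deg 328.0 r 49.5 along y -0.9
[0.01, 1.17, -0.58]
[0.0, 1.29, -0.21]
[-0.0, 1.3, 0.13]
[-0.01, 1.22, 0.47]
[-0.01, 1.06, 0.77]
[-0.01, 0.82, 1.01]
[-0.02, 0.53, 1.19]
[-0.02, 0.21, 1.29]
[-0.02, -0.13, 1.3]
[-0.01, -0.47, 1.22]
```

```bash
python3 -m jog '[[[0,1.15,-0.55],0,0],[[0,1.3,-0.2],0,0],[[0,1.3,0.13],0,0],[[0,1.2,0.45],0,0],[[0,1.05,0.75],0,0]]' 40; python3 crank.py
```

```text
time_s: 21.6
ee_pos: [611.5, -189.9, 131.4]
ee_rot: [180.0, -0.7, 103.1]
force: [-1.1, 0.4, 4.4]
gripper_width: 17.1
p [ 611.5 -189.9  131.4] rot [180.   -0.7 103.1] w 17.1 F [-1.1  0.4  4.4] t 21.6
angle deg 34.1 r 53.6 along y -0.3
[-0.02, 0.77, 1.17]
[-0.02, 0.72, 1.09]
[-0.02, 0.41, 1.24]
[-0.02, 0.08, 1.3]
[-0.01, -0.26, 1.28]
[-0.01, -0.58, 1.17]
[-0.01, -0.87, 0.98]
[-0.0, -1.09, 0.72]
[0.0, -1.24, 0.41]
[0.0, -1.3, 0.08]
```

```bash
python3 -m jog '[[[0,0.8,1.15],0,0],[[0,0.7,1.1],0,0],[[0,0.45,1.22],0,0],[[0,0.15,1.3],0,0],[[0,-0.15,1.3],0,0],[[0,-0.45,1.22],0,0]]'; python3 crank.py
```

```text
time_s: 22.35
ee_pos: [624.4, -186.7, 57.5]
ee_rot: [-179.7, -0.6, 103.3]
force: [-12.5, -4.6, 13.7]
gripper_width: 17.3
p [ 624.4 -186.7   57.5] rot [-179.7   -0.6  103.3] w 17.3 F [-12.5  -4.6  13.7] t 22.35
angle deg 124.3 r 52.5 along y -0.1
[-0.0, -1.07, 0.84]
[0.0, -1.09, 0.72]
[0.0, -1.24, 0.42]
[0.01, -1.3, 0.08]
[0.01, -1.28, -0.26]
[0.01, -1.17, -0.58]
[0.02, -0.98, -0.86]
[0.02, -0.72, -1.09]
[0.02, -0.42, -1.24]
[0.01, -0.08, -1.3]
```

```bash
python3 -m jog '[[[0,-1.1,0.75],0,0],[[0,-1.15,0.65],0,0],[[0,-1.25,0.35],0,0],[[0,-1.3,0.05],0,0],[[0,-1.28,-0.26],0,0],[[0,-1.17,-0.58],0,0],[[0,-0.98,-0.86],0,0]]'; python3 crank.py
```

```text
time_s: 23.22
ee_pos: [549.3, -204.9, 55.7]
ee_rot: [179.0, -0.3, 103.1]
force: [7.2, 1.4, -0.4]
gripper_width: 17.2
p [ 549.3 -204.9   55.7] rot [179.   -0.3 103.1] w 17.2 F [ 7.2  1.4 -0.4] t 23.225
angle deg 227.2 r 46.1 along y -1.0
[0.01, -1.02, -0.82]
[0.01, -0.43, -1.23]
[0.01, -0.1, -1.3]
[0.01, 0.24, -1.28]
[0.01, 0.57, -1.18]
[0.0, 0.85, -0.99]
[0.0, 1.08, -0.73]
[-0.0, 1.23, -0.43]
[-0.0, 1.3, -0.1]
[-0.01, 1.28, 0.24]
```

```bash
sed -i 's/582.1,-196.3,87/585.5,-195.5,87/' crank.py; python3 -m jog '[[[0,-0.7,-1.05],0,0],[[0,-0.5,-1.2],0,0],[[0,-0.15,-1.3],0,0],[[0,0.15,-1.3],0,0],[[0,0.45,-1.2],0,0],[[0,0.75,-1.05],0,0],[[0,1,-0.8],0,0]]'; python3 crank.py
```

```text
time_s: 24.1
ee_pos: [555.7, -203.2, 128.5]
ee_rot: [178.9, -0.4, 103.0]
force: [-1.9, -3.6, -6.2]
gripper_width: 17.1
p [ 555.7 -203.2  128.5] rot [178.9  -0.4 103. ] w 17.1 F [-1.9 -3.6 -6.2] t 24.1
angle deg 323.5 r 51.7 along y -0.9
[0.0, 1.25, -0.48]
[-0.0, 1.27, -0.29]
[-0.0, 1.3, 0.05]
[-0.01, 1.25, 0.38]
[-0.01, 1.11, 0.69]
[-0.01, 0.89, 0.96]
[-0.01, 0.61, 1.15]
[-0.01, 0.29, 1.27]
[-0.01, -0.05, 1.3]
[-0.01, -0.38, 1.25]
```

One revolution done (~683° total). About 145° more is needed.

```bash
python3 -m jog '[[[0,1.2,-0.5],0,0],[[0,1.27,-0.25],0,0],[[0,1.3,0.05],0,0],[[0,1.25,0.35],0,0],[[0,1.15,0.65],0,0],[[0,0.95,0.9],0,0]]'; python3 crank.py
```

```text
time_s: 24.85
ee_pos: [621.5, -187.4, 123.0]
ee_rot: [179.7, -0.5, 103.1]
force: [-1.9, -0.9, 2.0]
gripper_width: 17.3
p [ 621.5 -187.4  123. ] rot [179.7  -0.5 103.1] w 17.3 F [-1.9 -0.9  2. ] t 24.85
angle deg 45.7 r 51.5 along y -0.2
[-0.01, 0.67, 1.16]
[-0.01, 0.48, 1.21]
[-0.01, 0.15, 1.3]
[-0.01, -0.19, 1.29]
[-0.01, -0.52, 1.2]
[-0.01, -0.81, 1.02]
[-0.0, -1.05, 0.78]
[0.0, -1.21, 0.48]
[0.0, -1.3, 0.15]
[0.01, -1.29, -0.19]
```

```bash
python3 -m jog '[[[0,0.7,1.1],0,0],[[0,0.5,1.2],0,0],[[0,0.2,1.3],0,0],[[0,-0.15,1.3],0,0]]'; python3 crank.py; python3 -m jog '[[[0,0,0],0,0]]' ; python3 crank.py|head -2
```

```text
time_s: 25.35
ee_pos: [631.0, -185.1, 69.4]
ee_rot: [-179.7, -0.5, 103.2]
force: [-10.1, -3.7, 8.7]
gripper_width: 17.1
p [ 631.  -185.1   69.4] rot [-179.7   -0.5  103.2] w 17.1 F [-10.1  -3.7   8.7] t 25.35
angle deg 110.7 r 49.9 along y -0.0
[-0.01, -0.6, 1.16]
[-0.0, -0.89, 0.96]
[0.0, -1.11, 0.69]
[0.0, -1.25, 0.38]
[0.01, -1.3, 0.05]
[0.01, -1.27, -0.29]
[0.01, -1.15, -0.61]
[0.01, -0.96, -0.89]
[0.01, -0.69, -1.11]
[0.01, -0.38, -1.25]
time_s: 25.48
ee_pos: [629.6, -185.5, 67.2]
ee_rot: [-179.5, -0.6, 103.2]
force: [-1.2, -2.0, -0.0]
gripper_width: 17.3
p [ 629.6 -185.5   67.2] rot [-179.5   -0.6  103.2] w 17.3 F [-1.2 -2.  -0. ] t 25.475
angle deg 113.6 r 49.4 along y -0.1
```

~833.6° (14.55 rad). Release, rise and check.

```bash
python3 -m jog '[[[0,0,0],0,0.4],[[0,0,0],0,0.8],[[0,0,0],0,0.9],[[0,0,0],0,0.9],[[0,0,-1],0,0.9],[[0,0,-4],0,0.9],[[0,0,-5],0,0.9],[[0,0,-5],0,0.9],[[0,0,0],0,0.9]]'; python3 -m jog '[[[-5,0,-1],0,0.9],[[-5,0,-1],0,0.9],[[-4,0,0],0,0.9],[[0,0,0],0,0.9],[[0,0,0],0,0.9]]'; python3 - <<'E'
from tri import *
t=grab('top','t5'); s=grab('scene','s5')
m=cv2.inRange(cv2.cvtColor(t['color'],cv2.COLOR_RGB2HSV),(8,70,90),(25,255,255))
for c in cv2.findContours(m,cv2.RETR_EXTERNAL,cv2.CHAIN_APPROX_NONE)[0]:
    x,y,w,h=cv2.boundingRect(c)
    if cv2.contourArea(c)>250 and 270<x<340:
        r=cv2.minAreaRect(np.array([onz(t,*p,119)[:2] for p in c[:,0].astype(float)],np.float32)); d=np.array(r[0])-[533.9,14.4]; print(r,'vise xy',d@[.975,.223],d@[-.223,.975])
a=cv2.resize(s['color'][170:300,215:375,::-1],(480,390),interpolation=2); b=cv2.resize(t['color'][190:280,265:365,::-1],(320,288),interpolation=2)
b=cv2.copyMakeBorder(b,0,102,0,0,cv2.BORDER_CONSTANT); cv2.imwrite('pics/c5.png',np.hstack([a,b]))
E
```

```text
time_s: 26.6
ee_pos: [633.3, -185.6, 223.9]
ee_rot: [-179.9, -0.6, 103.1]
force: [0.1, -0.2, 0.3]
gripper_width: 82.0
time_s: 27.22
ee_pos: [664.5, -323.4, 240.9]
ee_rot: [-179.8, -0.8, 103.2]
force: [0.3, 0.3, -0.1]
gripper_width: 81.9
((531.4293212890625, 20.223440170288086), (59.4095573425293, 58.544883728027344), 13.498259544372559) vise xy -1.1102845851897973 6.228815518569941
```

View pics/c5.png

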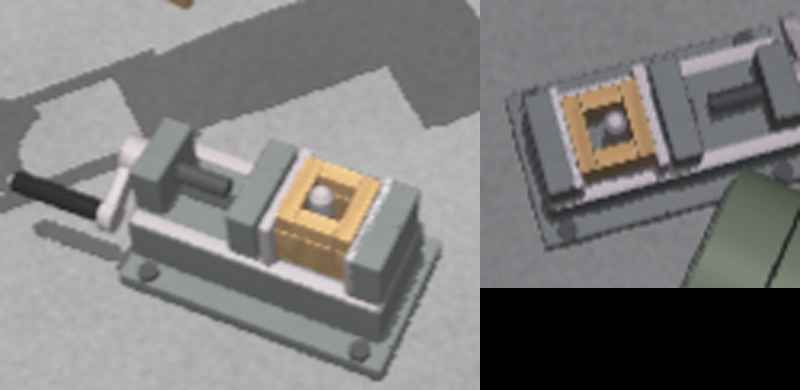

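The frames sit against the fixed jaw (y ≈ +6 mm, square), and the gap behind the face plate has visibly shrunk. Handing in.

```bash
python3 -c "from workcell import job_done; print(job_done())"
```

```text
the job is handed in; nothing more can be done
None
```

Both frames are loaded and clamped, and I handed the job in at about 27 s; no verdict was reported. The deep frame went over the post onto the bed and the slim frame on top of it. I then turned the crank clockwise by about 1.4 turns, to roughly 14.55 rad, released it and backed the arm away.

**Frames:** in the last top view the slim frame was 6 mm from the post towards the fixed jaw and within about 1° of square. In the scene view the deep frame sat flush beneath it; I did not measure it separately after clamping.

**Jaw face:** I could not read the plate's travel directly. From the crank angle it should be pushed in about 5 mm, and in the last picture it sits almost flush with the jaw.

**Disagreement:** while cranking, the arm's position put the crank axis about 3.5 mm off my camera estimate along the vise's x. I corrected for it part-way. No other check failed or disagreed.

**Bystanders:** I did not re-measure them. The arm's path stayed clear of them throughout.

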